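# Unfold the hook and hang the setting ring home

## Robot

A 7-joint arm with a two-finger parallel gripper is mounted at the origin on a cart in front of the work surface, level with it; the furniture and walls round the work are solid. World frame = base frame: x ahead of the robot, y to its left, z up, the work surface at z = 0. Lengths are in m, angles in rad, forces in N, time in s.
With the tool pointing down it reaches from about 0.35 to 0.9 m from the base axis. Payload 8.1 kg.
Tool frame: the origin (TCP) lies on the centre line of the jaws, within the pads' length; the fingertips stand 17 mm ahead of it and the grasp point (between the pads) lies 2 mm behind it; z points along the fingers, y is the direction in which the jaws open and shut (so a half turn about z gives the same grasp; the last joint's range is limited). The gripper opens to 85 mm and grips with 20 to 120 N. Pads are 22 mm wide; open, the fingers measure 114 mm over their backs; the gripper's body (76 mm by 85 mm) begins 54 mm behind the grasp point. The pads swing forward as they close: fully open they stand 13 mm farther back than shut.
Start: joints at [1.008, 0.434, 0.025, 1.573, -0.012, 1.134, -0.075], TCP at [0.277, -0.56, 0.248] pointing down, gripper open.
Joint ranges: [-2.62, 2.62], [-0.44, 2.09], [-1.27, 1.32], [0.08, 2.57], [-1.32, 4.46], [0.12, 2], [-2.74, 2.74]. Speed limits (rad/s): [2.22, 2.22, 3.01, 3.01, 3.14, 3.14, 3.14].

## Interface

Orientations are given as a unit quaternion [x, y, z, w].
In Python, from station import telemetry, read_camera, get_calibration, arm, recognise, outline_of, spot_point gives the robot as it stands. The module is installed in compiled form; this text tells all that it offers.
- The arm moves only by the shell command python3 -m inch 'ROWS' [FORCE]. ROWS is JSON, a list of rows, each a list of 3 entries, a list of its own where there are three numbers: the shift along the world's x, y, z as a fraction of full scale, then the turn, a rotation vector about the world's x, y, z as a fraction of full scale, then the opening, from 0 (shut) to 1 (fully open). A call has 1 to 20 rows; each row shifts and turns the commanded pose from where the row before left it; what a row does not reach is not made up. Full scale, the value 1, is 2 cm for a shift and 8 degrees for a turn. A row lasts 1/10 s, in which the tool goes at most 50 mm and 8.59 degrees, less where a joint would pass 70% of its speed; a pose out of reach is approached as far as the arm can. A call with a number of a shift or a turn outside -1 to 1 is refused whole. A call with a gripper value outside its range is refused whole. The fingers move at their own pace and stop on an object; FORCE is the grip in N (left out, the last holds). Time passes only in rows, so rows that do not move let the fingers close. It gives the time, the measured TCP pose, the force and the opening at its end, in the units of the state.
- telemetry.get_obs(): the state, without advancing time (a new reading comes with each control period).
- read_camera(name): name is "scene" or "side" or "wrist"; returns (picture, depth): 384x512x3 uint8, red, green, blue; 384x512 float32, m along the optical axis (not along the pixel's ray), 0 where there is no reading.
- get_calibration(name): a dict with "fx", "fy", "cx", "cy" (pixels), "rvec" (rotation vector, rad) and "tvec" (3), from world to camera coordinates, as OpenCV has them. Camera axes: x right, y down, z forward; pixel columns grow to the right and rows downward; lengths in m; the calibration is good to about 2 mm. The wrist camera is an equidistant fisheye: a pixel r from the principal point sees the ray r / f radians off the axis. A picture is of the moment at which its call begins: read the wrist's pose just before it. get_calibration takes no time and is no camera call; for the wrist camera it gives the pose at the moment of the call.
- arm.close_job(): hands the job in, once; it reports no verdict.
Trained networks look in the newest picture that a camera, given by its name, has taken for a name from the list of things; names that differ only in an ending like _2 or _b are one class to them, and where a whole thing is asked for, a point or a joint stands for the part that bears it (a point fixed in the world has none). Each returns a list of dicts, best first, with "confidence" (0 to 1); they miss things now and then, are a little off and sometimes report something else, mostly with a low value. They report only what shows in the picture. A call takes as long as a camera call. They do not tell look-alikes from the thing itself.
- recognise(camera, target): "location" ([x, y, z] in m, in world coordinates, good to about 4 mm: the middle of the surface that is visible of it).
- outline_of(camera, target): "pixels" (384x512 bool, what is visible of it).
- spot_point(camera, target): "location" ([x, y, z] in m, in world coordinates, good to about 4 mm: a listed point, or the origin of a listed thing).
The state is a dict: "clock": time; "joint_pos": joint angles; "qvel": joint speeds; "joint_torque": joint torques, N m; "ee_pos": TCP position; "tcp_rot": TCP orientation; "ft_force": force on the tool from outside, world axes, zero at the start; "wrist_torque": the same for the moment, N m; "finger_gap": finger opening in m.
Only numpy, scipy, OpenCV 4.12 (cv2) and the standard library are available. Lean on these libraries where they do the work, as an engineer would, in place of code of your own. Each camera call takes 0.05 s, during which the arm holds its last target.

## Task

Swing the folded hook on the column fully out to its stop, hang the larger of the two steel setting rings on it, and slide the ring back along the hook until it has pushed the red stop plate fully home against its collar; then let go and leave the ring hanging there. The gauge is delicate: feel for the end of the travel and never force the ring or the hook with more than 25 N. Leave the smaller ring, the magnet base and the loupe where they are.

Things in the scene. Friction and masses are not known exactly. Their poses are not given: they have to be found in the camera images.
- post: Fixed aluminium column, 36 mm wide and 188 mm high, on a dark 100 x 90 mm foot plate; it carries the folding hook. Origin on the worktop straight under the hook's hinge axis; its own -x points out of the front, the way the hook points when fully out; the column's front face lies 16 mm behind the hinge axis (+x), z up.
- hook (a joint): Swing-out hook: level round steel shank, 10 mm thick, axis 160 mm above the worktop, on a vertical hinge. 0 rad: folded, pointing to the post's -y; 1.571: fully out at its hard stop, pointing to the post's -x (opening is clockwise from above). Starts at 0 to 0.35. Stiff (0.2 N m friction, about 2 N at 100 mm out) and stays where left. Beyond 25 mm from the hinge, fingers fit on both sides.
- hook_root (a point): On the hinge axis at the height of the shank's axis; x points out along the shank to the tip, z up, turns with the hook. Nothing on the hook between hinge and lip rises more than 7 mm above the shank's axis, save the hinge itself (ears and pin to 24 mm above, within 13 mm of the hinge axis).
- hook_tip (a point): Point on the shank's axis 128 mm from the hinge, inside the upturned blue lip (10 mm thick) that ends the hook; the lip's top is 7 mm above the shank's top. Same axes as hook_root.
- stop_plate (a joint): Red plate, 44 wide, 36 high, 4 mm thick, across the shank, reaching from its axis 36 mm down. 0: 6 mm ahead of its collar; 0.006 m: home, hard on the collar, towards the hinge. Slides with 4 N friction (more if fast), stays put. The collar was clamped by hand: its place must be felt. The plate's face, when home, is 40 to 54 mm from the hinge axis; there it stops hard and the force rises steeply.
- ring: The larger steel setting ring, loose, outer diameter 62 mm, 18 mm thick, plain bore 27 mm, 0.24 to 0.39 kg. It stands on edge in a grey pocket stand, its axis level. Origin at the centre of one flat face; z runs along the ring's axis into the ring.
- ring_center (a point): Centre of the larger ring (on its axis, mid thickness); 38 mm above the worktop while it stands in its pocket, so its top is at 69 mm. Hanging on the shank it is 8.5 mm below the shank's axis.
- stand_large: Fixed grey pocket stand for the larger ring on a dark foot, 96 x 52 mm, pocket walls 22 mm high, 5 mm thick. Origin under its centre on the worktop; the ring's plane is the stand's x-z plane, the ring's axis the stand's y. The pocket leaves 1 mm on each side of the ring; lift straight up. Beware the measuring machine's head at the right of the table (near x 0.67, y -0.47, from 0.17 m up): keep the arm drawn in when turning past it.
- small_ring: The smaller steel setting ring, 39 mm outer diameter, 14 mm thick, in its own like stand; leave it alone (not to move by more than 20 mm). Origin at the centre of one face.
- magnet_base: Black magnet base, 48 x 50 x 51 mm, loose on the worktop; not to move by more than 20 mm. Origin under its centre.
- loupe: Black loupe, 34 mm wide and 30 mm high, loose on the worktop; not to move by more than 20 mm. Origin under its centre.
Things that resemble listed ones, but are neither listed nor needed, are in the scene too. What is shaped like the ring but blue or turquoise is not meant.

How it is judged:
On the way, in this order (a step that is already met when the one before it is completed fails the run):
1. the hook is swung out to its stop (value of joint hook above 1.5 rad), for 0.2 s.
2. with the ring over the hook, the stop plate is pushed home on its collar (value of joint stop_plate above 0.0048 m and x of ring_center in the frame of hook_root between 0.045 and 0.07 m and y of ring_center in the frame of hook_root between -0.012 and 0.012 m), for 0.2 s.
At the end, for the whole second after the job is handed in: The hook is at its stop (joint above 1.50 rad); the stop plate is pushed at least 4.8 of its 6 mm; the larger ring hangs at rest on the shank: in the hook's frame its centre is 45 to 70 mm out from the hinge axis, within 8 mm of the shank's plane sideways and 4 to 13 mm below the shank's axis (x of ring_center in the frame of hook_root between 0.045 and 0.07 m and y of ring_center in the frame of hook_root between -0.008 and 0.008 m and z of ring_center in the frame of hook_root between -0.013 and -0.004 m and value of joint hook above 1.5 rad and value of joint stop_plate above 0.0048 m and linear speed of ring below 0.02 m/s); the robot touches nothing.
It fails at once if more than 25 N between the ring and the hook or its stop plate (contact force between ring and hook above 25 N).
It fails at once if more than 25 N between the fingers and the hook (contact force between the fingers and hook above 25 N).
It fails at once if the smaller ring is disturbed (moved more than 20 mm) (distance of small_ring from where it was at the start of the episode above 0.02 m).
It fails at once if the magnet base or the loupe is moved more than 20 mm (distance of any of magnet_base, loupe from where it was at the start of the episode above 0.02 m).
It also fails if it takes over 67 s, if anything falls off the work surface, if the arm or the gripper's body presses on something with over 40 N, if the wrist force passes 120 N, or if a joint passes its speed limit or range.

## Working session

There is one attempt and no reset: what is moved stays moved. The work goes in short steps, Python scripts to look and compute and a shell command to move; the robot and the scene stay as the last step left them, time stands still between calls to the robot, and variables do not carry over. Pictures are saved under pics/ and viewed, and the job is handed in when it is done.

```bash
mkdir -p pics; ls
python3 - <<'E'
from station import *
import cv2
o=telemetry.get_obs()
print({k:(v if not hasattr(v,'round') else v) for k,v in o.items()})
for c in ["scene","side","wrist"]:
    p,d=read_camera(c); cv2.imwrite(f"pics/{c}0.png",cv2.cvtColor(p,cv2.COLOR_RGB2BGR))
    k=get_calibration(c); print(c,k)
    if c!="wrist":
        for t in ["post","hook","stop_plate","ring","stand_large","small_ring","magnet_base","loupe"]:
            print(t,[(round(r["confidence"],2),[round(float(x),3) for x in r["location"]]) for r in recognise(c,t)][:4])
        for t in ["post","hook_root","hook_tip","ring_center","stand_large","ring"]:
            print("pt",t,[(round(r["confidence"],2),[round(float(x),3) for x in r["location"]]) for r in spot_point(c,t)][:4])
print(telemetry.get_obs()["clock"])
E
```

```text
pics
{'clock': 0.0, 'joint_pos': array([ 1.00840642,  0.43522436,  0.02499857,  1.57411282, -0.01163445,
        1.13399926, -0.07507461]), 'qvel': array([-0.00072576, -0.00155535,  0.00118095, -0.00146112, -0.00189499,
        0.00116151, -0.00192126]), 'joint_torque': array([ 1.47522123e-04, -6.70474577e+01,  1.02511737e+00, -3.16207051e+01,
        1.56497397e-02,  1.23467782e-02, -3.02932335e-05]), 'ee_pos': array([ 0.27708064, -0.5596803 ,  0.2475193 ]), 'tcp_rot': array([ 9.73699414e-01,  2.27835054e-01, -2.42147282e-04, -7.61581198e-04]), 'ft_force': array([ 0.22476082, -0.04787616, -0.16159932]), 'wrist_torque': array([ 0.00717114, -0.00600512,  0.00624019]), 'finger_gap': 0.0852178280173901}
scene {'fx': 490.42411124337013, 'fy': 490.42411124337013, 'cx': 256.2917935041073, 'cy': 191.7531410123452, 'rvec': array([ 1.02820422, -2.32874131,  1.15569008]), 'tvec': array([0.25845994, 0.41227162, 0.67517007])}
post [(0.76, [0.642, 0.027, 0.06]), (0.17, [0.42, 0.036, 0.038])]
hook [(0.91, [0.624, -0.031, 0.16]), (0.17, [0.54, -0.245, 0.006])]
stop_plate [(0.56, [0.625, -0.031, 0.1
[... 1465 characters left out ...]
.414, -0.127, 0.022])]
pt post [(0.57, [0.633, 0.022, -0.001])]
pt hook_root [(0.62, [0.631, 0.018, 0.158])]
pt hook_tip [(0.6, [0.623, -0.109, 0.162])]
pt ring_center [(0.82, [0.678, -0.316, 0.01]), (0.81, [0.561, -0.258, 0.037]), (0.68, [0.589, -0.366, 0.007]), (0.67, [0.665, -0.195, 0.009])]
pt stand_large [(0.8, [0.559, -0.256, 0.001])]
pt ring [(0.84, [0.666, -0.195, 0.015]), (0.79, [0.677, -0.318, 0.02]), (0.71, [0.563, -0.259, 0.037]), (0.67, [0.59, -0.36, 0.017])]
wrist {'fx': 297.3186396354542, 'fy': 297.3186396354542, 'cx': 254.41474306765662, 'cy': 187.110248623942, 'rvec': array([-2.42474278,  1.50417202,  0.24994368]), 'tvec': array([-0.62530307, -0.04291123,  0.38184631])}
1.55
```

View pics.

View pics/scene0.png

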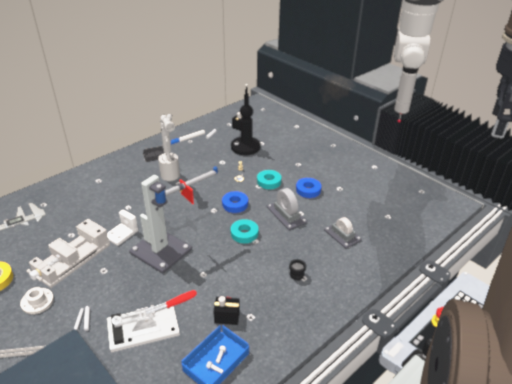

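View pics/side0.png

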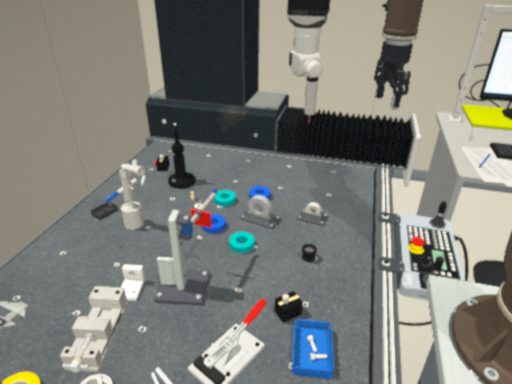

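View pics/wrist0.png

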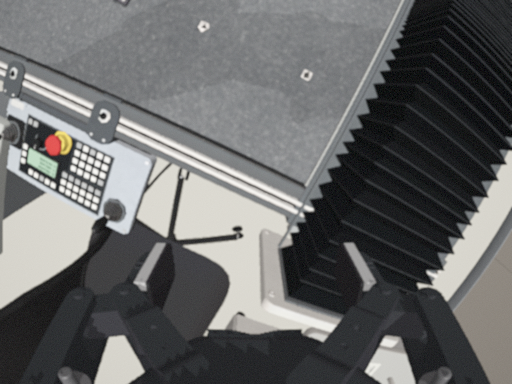

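```bash
cat > h.py <<'E'
from station import *
import numpy as np, cv2
from scipy.spatial.transform import Rotation as R
def pts(c,p,d,m=None):
    k=get_calibration(c); v,u=np.nonzero((d>0)&(m if m is not None else True))
    z=d[v,u]; P=np.c_[(u-k['cx'])/k['fx']*z,(v-k['cy'])/k['fy']*z,z]
    Rm=R.from_rotvec(k['rvec']).as_matrix()
    return (P-k['tvec'])@Rm, p[v,u], np.c_[u,v]
E
python3 - <<'E'
from h import *
for c in ["scene","side"]:
    p,d=read_camera(c)
    W,C,uv=pts(c,p,d)
    for nm,box in dict(foot=(0.55,.75,-.07,.13,.004,.03),col=(0.6,.7,-.04,.08,.08,.14),coltop=(0.6,.7,-.04,.08,.178,.2),shank=(.55,.7,-.14,.0,.15,.18),red=(.55,.7,-.14,.0,.12,.15),ring=(.5,.62,-.31,-.2,.03,.075),stand=(.48,.64,-.33,-.18,.003,.028)).items():
        s=(W[:,0]>box[0])&(W[:,0]<box[1])&(W[:,1]>box[2])&(W[:,1]<box[3])&(W[:,2]>box[4])&(W[:,2]<box[5])
        Q=W[s]
        if len(Q)<8: print(c,nm,len(Q)); continue
        r=cv2.minAreaRect(Q[:,:2].astype(np.float32))
        print(c,nm,len(Q),"mean",Q.mean(0).round(4),"rect",np.round(r[0],4),np.round(r[1],4),round(r[2],1),"z",Q[:,2].min().round(3),Q[:,2].max().round(3))
        if nm in("ring","col"):
            n=np.linalg.svd(Q-Q.mean(0),full_matrices=False); print("   sv",(n[1]/len(Q)**.5).round(4),"n",n[2][2].round(3))
    sc=cv2.resize(p,None,fx=1,fy=1)
    x0,y0=(130,140) if c=="scene" else (140,160)
    cv2.imwrite(f"pics/{c}z.png",cv2.cvtColor(cv2.resize(p[y0:y0+130,x0:x0+200],None,fx=4,fy=4,interpolation=cv2.INTER_CUBIC),cv2.COLOR_RGB2BGR))
    np.savez(f"{c}.npz",p=p,d=d)
E
```

```text
scene foot 1714 mean [0.6634 0.0419 0.0117] rect [0.6497 0.0345] [0.2064 0.184 ] 2.2 z 0.004 0.03
scene col 427 mean [0.6447 0.0203 0.1103] rect [0.6432 0.0047] [0.1097 0.0543] 57.1 z 0.08 0.14
   sv [0.0284 0.0156 0.0081] n [ 0.935 -0.27   0.23 ]
scene coltop 238 mean [0.6435 0.025  0.1838] rect [0.6421 0.0223] [0.0368 0.0372] 13.5 z 0.178 0.19
scene shank 329 mean [ 0.6235 -0.0522  0.1624] rect [ 0.6298 -0.055 ] [0.0426 0.1082] 10.0 z 0.15 0.172
scene red 102 mean [ 0.6221 -0.035   0.1368] rect [ 0.6262 -0.0351] [0.0444 0.0055] 1.8 z 0.124 0.149
scene ring 326 mean [ 0.5534 -0.2537  0.0533] rect [ 0.5588 -0.2587] [0.0203 0.0606] 78.5 z 0.03 0.072
   sv [0.0177 0.0124 0.0052] n [-0.099 -0.989 -0.113]
scene stand 670 mean [ 0.5557 -0.2427  0.0113] rect [ 0.561  -0.2555] [0.1589 0.1483] 0.4 z 0.003 0.028
side foot 1708 mean [0.6643 0.0464 0.0103] rect [0.6813 0.0503] [0.1918 0.0988] 25.8 z 0.004 0.03
side col 376 mean [0.6382 0.0172 0.1163] rect [0.6286 0.0055] [0.0846 0.0447] 85.0 z 0.08 0.14
   sv [0.0361 0.0148 0.0068] n [-0.945  0.316 -0.084]
side coltop 190 mean [0.6426 0.0282 0.1822] rect [0.6389 0.0253] [0.0362 0.0383] 7.5 z 0.178 0.187
side shank 247 mean [ 0.6217 -0.0477  0.1599] rect [ 0.6277 -0.0527] [0.0415 0.1041] 10.2 z 0.15 0.17
side red 161 mean [ 0.6204 -0.033   0.1356] rect [ 0.6253 -0.029 ] [0.0137 0.0447] 87.4 z 0.123 0.15
side ring 258 mean [ 0.5542 -0.2505  0.0512] rect [ 0.5575 -0.2555] [0.0208 0.0631] 75.2 z 0.03 0.068
   sv [0.0178 0.0111 0.005 ] n [-0.155 -0.979 -0.131]
side stand 398 mean [ 0.5574 -0.2419  0.0128] rect [ 0.5784 -0.2437] [0.1549 0.0806] 19.8 z 0.003 0.028
```

View pics/scenez.png

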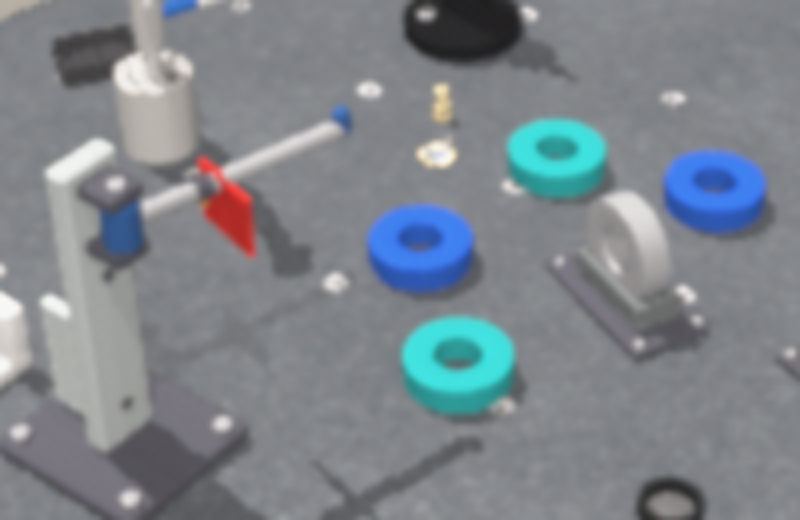

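View pics/sidez.png

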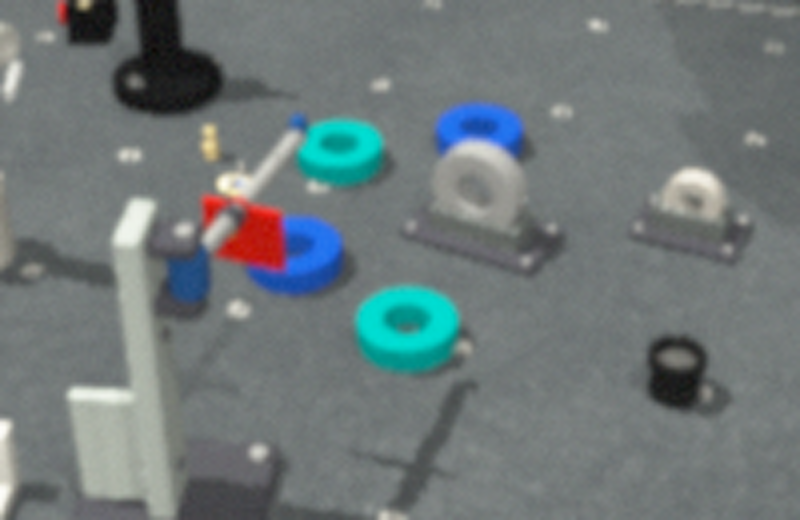

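Run:
```python
from h import *
from scipy.spatial import cKDTree
for c in ["scene","side"]:
    p,d=read_camera(c); W,C,uv=pts(c,p,d)
    o=outline_of(c,"post"); m=o[0]["pixels"]
    W,C,uv=pts(c,p,d,m)
    print(c,m.sum(),o[0]["confidence"])
    kc=get_calibration(c);print("cam",-R.from_rotvec(kc['rvec']).as_matrix().T@kc['tvec'])
    F=W[(W[:,2]<0.02)]; 
    r=cv2.minAreaRect(F[:,:2].astype(np.float32)); print("foot",len(F),np.round(r[0],4),np.round(r[1],4),round(r[2],1),np.median(F[:,2]))
    # local normals on column
    Q=W[(W[:,2]>.03)&(W[:,2]<.186)]
    t=cKDTree(Q); N=[];
    for q in Q:
        i=t.query_ball_point(q,.012)
        if len(i)<12: N.append([0,0,0]);continue
        A=Q[i]-Q[i].mean(0); s=np.linalg.svd(A,full_matrices=False); n=s[2][2]
        N.append(n if s[1][2]/len(i)**.5<.0015 and abs(n[2])<.12 else [0,0,0])
    N=np.array(N); k=np.abs(N).sum(1)>0
    a=np.rad2deg(np.arctan2(N[k,1],N[k,0]))%180
    h,e=np.histogram(a,bins=36,range=(0,180)); print([(int(x),int(y)) for x,y in zip(e,h) if y>3])
```

```text
scene 2936 0.71
cam [-0.02726167  0.38959422  0.73491305]
foot 1210 [ 7.202e-01 -2.000e-04] [0.1201 0.274 ] 69.1 0.010312727807290485
[(5, 71), (10, 235), (15, 25), (20, 5), (85, 57), (90, 30), (95, 47), (100, 32), (105, 11), (110, 8), (115, 4)]
side 3177 0.61
cam [0.35360127 0.55680911 0.60539984]
foot 1293 [ 0.6931 -0.0697] [0.112  0.3198] 24.4 0.007654619168961059
[(0, 8), (5, 20), (10, 101), (80, 4), (85, 169), (95, 108), (100, 178), (105, 46), (110, 25), (145, 4)]
```

```bash
python3 -m inch '[[[0.4,1,0],[0,0,0],0],[[0.4,1,0],[0,0,0],0],[[0.4,1,0],[0,0,0],0],[[0.4,1,0],[0,0,0],0],[[0.4,1,0],[0,0,0],0],[[0.4,1,0],[0,0,0],0],[[0.4,1,0],[0,0,0],0],[[0.4,1,0],[0,0,0],0],[[0.4,1,0],[0,0,0],0],[[0.4,1,0],[0,0,0],0],[[0.4,1,0],[0,0,0],0],[[0.4,1,0],[0,0,0],0],[[0.4,1,0],[0,0,0],0],[[0.4,1,0],[0,0,0],0],[[0.4,1,0],[0,0,0],0],[[0.4,1,0],[0,0,0],0],[[0.4,1,0],[0,0,0],0],[[0.4,1,0],[0,0,0],0]]' 30
```

```text
clock: 3.65
ee_pos: [0.4216, -0.1993, 0.2485]
tcp_rot: [0.974, 0.228, 0.0, 0.0]
ft_force: [0.6, 0.3, 0.1]
finger_gap: 0.0001
```

```bash
python3 -m inch '[[[1,0.48,0],[0,0,0],0],[[1,0.48,0],[0,0,0],0],[[1,0.48,0],[0,0,0],0],[[1,0.48,0],[0,0,0],0],[[1,0.48,0],[0,0,0],0],[[1,0.48,0],[0,0,0],0],[[1,0.48,0],[0,0,0],0],[[1,0.48,0],[0,0,0],0],[[1,0.48,0],[0,0,0],0],[[1,0.48,0],[0,0,0],0],[[1,0.48,0],[0,0,0],0],[[1,0.48,0],[0,0,0],0],[[0.7,0.48,0],[0,0,0],0],[[0,0,0],[0,0,0],0]]'
```

```text
clock: 5.05
ee_pos: [0.6766, -0.073, 0.2477]
tcp_rot: [0.973, 0.229, 0.0, -0.001]
ft_force: [0.4, 0.4, 0.1]
finger_gap: 0.0001
```

```bash
python3 -m inch '[[[0,0,-1],[0,0,0],0],[[0,0,-1],[0,0,0],0],[[0,0,-1],[0,0,0],0],[[0,0,-1],[0,0,0],0],[[0,0,-0.1],[0,0,0],0],[[0,0,0],[0,0,0],0]]'
python3 - <<'E'
from h import *
for c,(x0,y0) in dict(scene=(110,90),side=(140,130)).items():
    p,d=read_camera(c); cv2.imwrite(f"pics/{c}1.png",cv2.cvtColor(cv2.resize(p[y0:y0+150,x0:x0+200],None,fx=3,fy=3,interpolation=cv2.INTER_CUBIC),cv2.COLOR_RGB2BGR))
E
```

```text
clock: 5.65
ee_pos: [0.6748, -0.0758, 0.1663]
tcp_rot: [0.974, 0.228, -0.0, -0.0]
ft_force: [-0.6, -0.2, -0.0]
finger_gap: 0.0002
```

View pics/scene1.png

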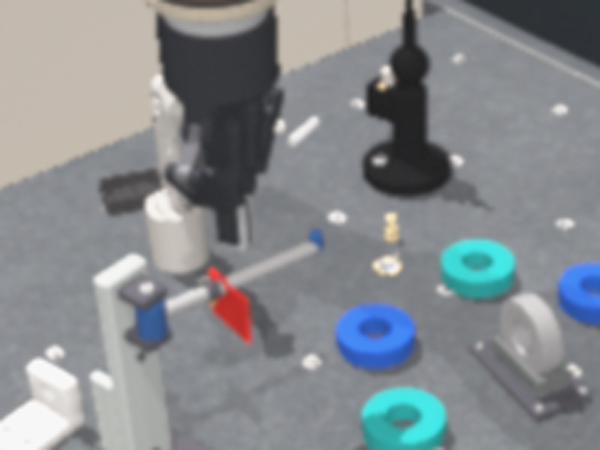

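View pics/side1.png

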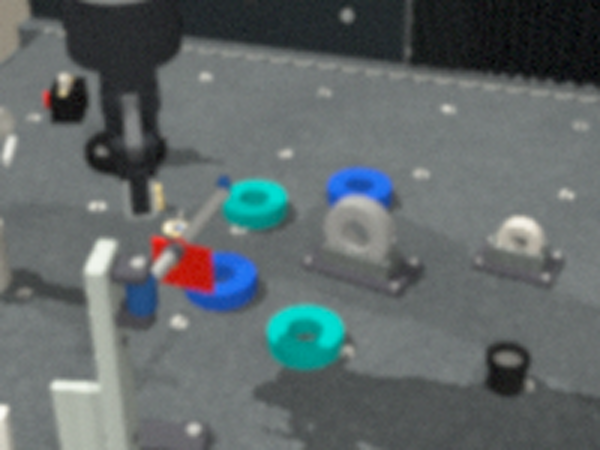

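```bash
python3 -m inch '[[[-0.45,0,0],[0,0,0],0],[[-0.45,0,0],[0,0,0],0],[[-0.45,0,0],[0,0,0],0],[[-0.45,0,0],[0,0,0],0],[[-0.45,0.03,0],[0,0,0],0],[[-0.45,0.03,0],[0,0,0],0],[[-0.45,0.06,0],[0,0,0],0],[[-0.45,0.06,0],[0,0,0],0],[[-0.385,0.18,0],[0,0,0],0],[[-0.385,0.18,0],[0,0,0],0],[[-0.385,0.18,0],[0,0,0],0]]'
```

```text
clock: 6.85
ee_pos: [0.5797, -0.0606, 0.1664]
tcp_rot: [0.974, 0.228, 0.0, 0.0]
ft_force: [3.4, -0.2, 1.0]
finger_gap: -0.0
```

```bash
python3 -m inch '[[[-0.33,0.27,0],[0,0,0],0],[[-0.33,0.27,0],[0,0,0],0],[[-0.33,0.27,0],[0,0,0],0]]'
python3 - <<'E'
from h import *
for c,(x0,y0) in dict(scene=(110,90),side=(140,130)).items():
    p,d=read_camera(c); cv2.imwrite(f"pics/{c}2.png",cv2.cvtColor(cv2.resize(p[y0:y0+150,x0:x0+200],None,fx=3,fy=3,interpolation=cv2.INTER_CUBIC),cv2.COLOR_RGB2BGR))
    for t in ["hook_root","hook_tip"]:
            print("pt",t,[(round(r["confidence"],2),[round(float(x),3) for x in r["location"]]) for r in spot_point(c,t)][:4])
E
```

```text
clock: 7.15
ee_pos: [0.5599, -0.0443, 0.1663]
tcp_rot: [0.974, 0.228, -0.0, 0.0]
ft_force: [3.3, -1.4, 0.6]
finger_gap: -0.0003
pt hook_root [(0.72, [0.631, 0.019, 0.157])]
pt hook_tip [(0.7, [0.525, -0.046, 0.16])]
pt hook_root [(0.94, [0.628, 0.021, 0.159])]
pt hook_tip []
```

View pics/scene2.png

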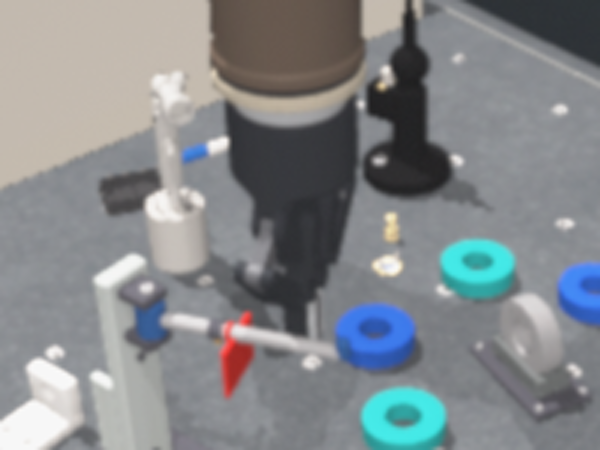

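```bash
python3 -m inch '[[[-0.25,0.28,0],[0,0,0],0],[[-0.25,0.28,0],[0,0,0],0],[[-0.11,0.2,0],[0,0,0],0]]'; python3 -m inch '[[[-0.08,0.15,0],[0,0,0],0]]'; python3 -m inch '[[[-0.06,0.12,0],[0,0,0],0]]'
```

```text
clock: 7.75
ee_pos: [0.548, -0.029, 0.1664]
tcp_rot: [0.974, 0.228, 0.0, 0.0]
ft_force: [3.1, -2.0, 0.1]
finger_gap: 0.0002
clock: 7.85
ee_pos: [0.5465, -0.026, 0.1665]
tcp_rot: [0.974, 0.228, 0.0, 0.0]
ft_force: [2.2, -1.7, -0.6]
finger_gap: -0.0001
clock: 7.95
ee_pos: [0.5454, -0.0238, 0.1665]
tcp_rot: [0.974, 0.228, 0.0, 0.0]
ft_force: [2.7, -1.6, 0.0]
finger_gap: 0.0
```

```bash
python3 -m inch '[[[-0.05,0.1,0],[0,0,0],0]]'; python3 -m inch '[[[-0.04,0.1,0],[0,0,0],0]]';python3 -m inch '[[[-0.03,0.1,0],[0,0,0],0]]'
```

```text
clock: 8.05
ee_pos: [0.5445, -0.022, 0.1664]
tcp_rot: [0.974, 0.228, 0.0, 0.0]
ft_force: [2.4, -2.0, 1.2]
finger_gap: 0.0003
clock: 8.15
ee_pos: [0.5437, -0.0201, 0.1664]
tcp_rot: [0.974, 0.228, 0.0, 0.0]
ft_force: [2.6, -1.1, 0.4]
finger_gap: -0.0002
clock: 8.25
ee_pos: [0.543, -0.0181, 0.1664]
tcp_rot: [0.974, 0.228, 0.0, 0.0]
ft_force: [2.8, -1.8, -0.1]
finger_gap: -0.0001
```

```bash
for i in 1; do python3 -m inch '[[[-0.02,0.08,0],[0,0,0],0]]'|grep -E 'ee|ft'; python3 -m inch '[[[-0.02,0.08,0],[0,0,0],0]]'|grep -E 'ee|ft'; python3 -m inch '[[[-0.02,0.08,0],[0,0,0],0]]'|grep -E 'ee|ft'; done
```

```text
ee_pos: [0.5426, -0.0164, 0.1664]
ft_force: [1.5, -2.1, 0.9]
ee_pos: [0.5423, -0.015, 0.1664]
ft_force: [3.1, -4.8, 1.2]
ee_pos: [0.5419, -0.0147, 0.1664]
ft_force: [2.6, -9.6, 1.7]
```

```bash
python3 -m inch '[[[0,0,0],[0,0,0],0],[[0,0,0],[0,0,0],0],[[0,0,0],[0,0,0],0]]'|grep -E 'ee|ft'; python3 -m inch '[[[0.02,-0.1,0],[0,0,0],0],[[0.04,-0.4,0],[0,0,0],0],[[0,-1,0],[0,0,0],0],[[0,-1,0.5],[0,0,0],0],[[0,-1,1],[0,0,0],0],[[-0.5,-1,0],[0,0,0],0],[[-0.5,-1,0],[0,0,0],0],[[-0.5,-1,0],[0,0,0],0],[[0,0,0],[0,0,0],0]]'
python3 - <<'E'
from h import *
for c,(x0,y0) in dict(scene=(110,90),side=(140,130)).items():
    p,d=read_camera(c); cv2.imwrite(f"pics/{c}3.png",cv2.cvtColor(cv2.resize(p[y0:y0+150,x0:x0+200],None,fx=3,fy=3,interpolation=cv2.INTER_CUBIC),cv2.COLOR_RGB2BGR))
    np.savez(f"{c}3.npz",p=p,d=d)
    for t in ["hook_root","hook_tip"]:
            print("pt",t,[(round(r["confidence"],2),[round(float(x),4) for x in r["location"]]) for r in spot_point(c,t)][:4])
    W,C,uv=pts(c,p,d)
    s=(W[:,0]>.49)&(W[:,0]<.61)&(W[:,1]>-.05)&(W[:,1]<.06)&(W[:,2]>.156)&(W[:,2]<.18)
    Q=W[s]; l=cv2.fitLine(Q[:,:2].astype(np.float32),cv2.DIST_HUBER,0,1e-4,1e-4).ravel()
    print(c,len(Q),l, np.rad2deg(np.arctan(l[1]/l[0])), Q.min(0),Q.max(0))
    # binned centre
    for a in np.arange(.49,.61,.015):
        b=Q[(Q[:,0]>a)&(Q[:,0]<a+.015)]
        if len(b): print(round(a,3),len(b),np.median(b,0).round(4),b[:,1].min().round(4),b[:,1].max().round(4),b[:,2].max().round(4))
E
```

```text
ee_pos: [0.5417, -0.015, 0.1664]
ft_force: [0.8, -6.3, 2.8]
clock: 9.75
ee_pos: [0.511, -0.1465, 0.1959]
tcp_rot: [0.974, 0.226, -0.001, 0.0]
ft_force: [-0.0, 0.2, -0.1]
finger_gap: -0.0001
pt hook_root [(0.66, [0.6315, 0.0183, 0.154])]
pt hook_tip [(0.84, [0.5074, -0.0024, 0.1608])]
scene 345 [0.9796357  0.20078313 0.54281205 0.00565234] 11.582758 [ 0.49984434 -0.01050937  0.15606402] [0.60994714 0.03051133 0.17529517]
0.49 35 [ 0.5026 -0.0027  0.1671] -0.0082 0.0009 0.1753
0.505 34 [0.5133 0.0006 0.164 ] -0.0067 0.0036 0.1733
0.52 40 [0.5278 0.0025 0.1635] -0.0033 0.0066 0.1677
0.535 38 [0.5425 0.0053 0.1638] 0.0002 0.0092 0.1664
0.55 38 [0.5572 0.0084 0.1634] 0.0017 0.0126 0.1674
0.565 80 [0.5728 0.0122 0.1608] -0.0105 0.0305 0.1677
0.58 44 [0.5869 0.0147 0.1641] -0.0076 0.0188 0.168
0.595 36 [0.6023 0.0177 0.1635] 0.011 0.0213 0.167
pt hook_root [(0.79, [0.6283, 0.021, 0.1553])]
pt hook_tip [(0.65, [0.506, -0.0039, 0.164])]
side 346 [0.9793001  0.20241389 0.5580748  0.01159869] 11.678151 [ 0.4979155  -0.00851661  0.15603113] [0.60996393 0.03302887 0.16949445]
0.49 33 [0.5013 0.0008 0.1634] -0.0056 0.003 0.169
0.505 45 [0.512  0.0028 0.1615] -0.0043 0.0059 0.1695
0.52 39 [0.5274 0.0052 0.1606] 0.0001 0.0093 0.1639
0.535 37 [0.5425 0.0081 0.1614] 0.0034 0.0119 0.1631
0.55 42 [0.5571 0.011  0.1609] 0.0039 0.0151 0.164
0.565 64 [0.5724 0.0148 0.1592] -0.0085 0.033 0.1656
0.58 45 [0.5869 0.0178 0.1617] 0.0081 0.0221 0.1651
0.595 41 [0.603  0.0199 0.1611] 0.0146 0.0242 0.1644
```

View pics/scene3.png

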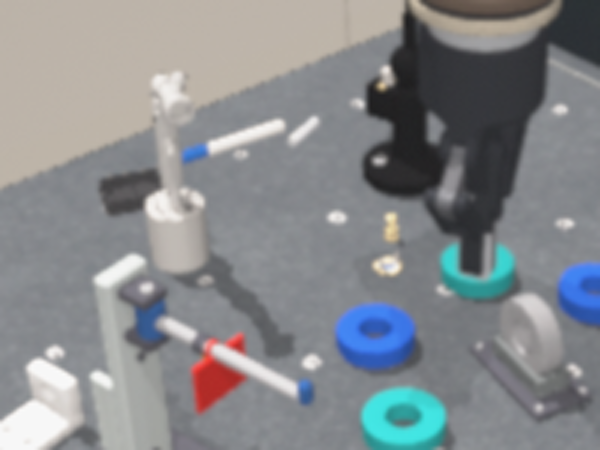

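View pics/side3.png

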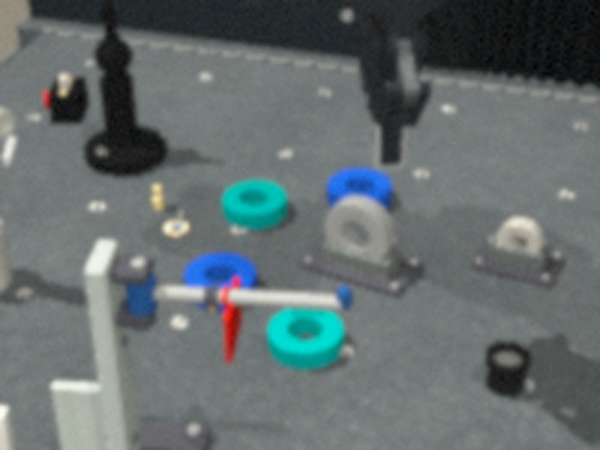

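```bash
python3 - <<'E'
from h import *
from scipy.optimize import least_squares
A=[]
for c in ["scene","side"]:
  f=np.load(f"{c}3.npz"); W,C,uv=pts(c,f['p'],f['d'])
  s=(np.hypot(W[:,0]-.56,W[:,1]+.258)<.045)&(W[:,2]>.028)&(W[:,2]<.08)
  Q=W[s];print(c,len(Q))
  # signed distance of hollow cylinder w/ R=.031 r=.0135 half=.009, z centre .038
  def sd(p,Q):
    a=np.array([-np.sin(p[2]),np.cos(p[2]),0]);D=Q-[p[0],p[1],.038+p[3]]
    h=D@a; rad=np.sqrt(np.maximum((D**2).sum(1)-h**2,1e-12))
    x=np.maximum(rad-.031,.0135-rad); y=np.abs(h)-.009
    return np.minimum(np.maximum(x,y),0)+np.hypot(np.maximum(x,0),np.maximum(y,0))
  for y0 in (0,-.2,-.4):
    r=least_squares(sd,[.56,-.258,y0,0],args=(Q,),loss="soft_l1",f_scale=.001,x_scale=[.01,.01,.1,.01]); print(r.x[:2].round(4),np.rad2deg(r.x[2]).round(1),r.x[3].round(4),r.cost)
  A.append(Q)
  k=A
E
python3 - <<'E'
from h import *
p,d=read_camera("wrist"); cv2.imwrite("pics/w3.png",cv2.cvtColor(p,cv2.COLOR_RGB2BGR))
E
```

```text
scene 348
[ 0.5612 -0.2596] -12.2 0.0008 0.00017851789263353447
[ 0.5612 -0.2596] -12.2 0.0008 0.00017851789263249076
[ 0.5612 -0.2596] -12.3 0.0008 0.00017855255013392359
side 272
[ 0.5576 -0.257 ] -12.3 -0.0024 0.00012220069839539538
[ 0.5576 -0.257 ] -12.3 -0.0024 0.00012220069839537573
[ 0.5576 -0.257 ] -12.3 -0.0024 0.00012220069839577021
```

View pics/w3.png

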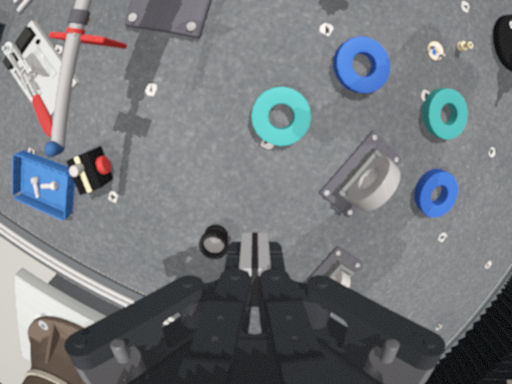

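```bash
python3 -m inch '[[[0.4,-0.93,-0.2],[0,0,-0.8],0.6],[[0.4,-0.93,-0.4],[0,0,-0.8],0.6],[[0.4,-0.93,-0.4],[0,0,-0.8],0.6],[[0.4,-0.93,-0.4],[0,0,-0.8],0.6],[[0.4,-0.93,-0.4],[0,0,-0.8],0.6],[[0.4,-0.93,-0.4],[0,0,-0.8],0.6],[[0,0,0],[0,0,0],0.6],[[0,0,0],[0,0,0],0.6]]' 60
python3 - <<'E'
from h import *
o=telemetry.get_obs();r=R.from_quat(o['tcp_rot']).as_matrix();print(r.round(3))
p,d=read_camera("wrist"); cv2.imwrite("pics/w4.png",cv2.cvtColor(p,cv2.COLOR_RGB2BGR))
E
```

```text
clock: 10.9
ee_pos: [0.5611, -0.2542, 0.1519]
tcp_rot: [0.995, -0.104, -0.0, -0.0]
ft_force: [0.1, 1.3, 0.7]
finger_gap: 0.0511
[[ 0.978 -0.207 -0.001]
 [-0.207 -0.978  0.001]
 [-0.001 -0.    -1.   ]]
```

View pics/w4.png

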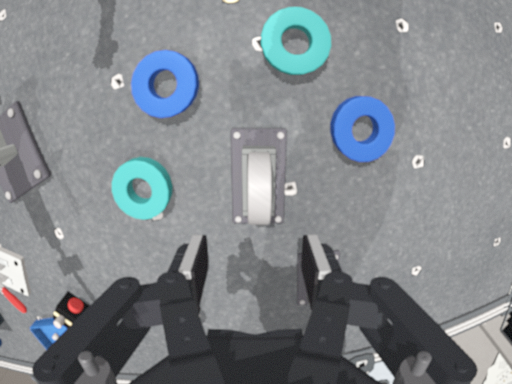

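```bash
python3 - <<'E'
from h import *
k=get_calibration("wrist")
def pr(P):
    c=R.from_rotvec(k['rvec']).apply(P)+k['tvec']; th=np.arctan2(np.hypot(c[0],c[1]),c[2]); ph=np.arctan2(c[1],c[0])
    return (k['cx']+k['fx']*th*np.cos(ph)).round(1),(k['cy']+k['fy']*th*np.sin(ph)).round(1)
c=np.array([.5594,-.2583,.069]); a=np.array([np.cos(np.deg2rad(77.7)),np.sin(np.deg2rad(77.7)),0])
print(pr(c),pr(c+.009*a),pr(c-.009*a)); o=telemetry.get_obs()
for z in(.0,-.017): print(pr(o['ee_pos']+[0,0,z]))
E
python3 - <<'E'
import cv2
p=cv2.imread("pics/w4.png")[130:290,180:340]; cv2.imwrite("pics/w4z.png",cv2.resize(p,None,fx=3.6,fy=3.6,interpolation=cv2.INTER_CUBIC))
E
```

```text
(np.float64(260.0), np.float64(202.5)) (np.float64(248.1), np.float64(202.4)) (np.float64(271.8), np.float64(202.6))
(np.float64(253.0), np.float64(262.3))
(np.float64(253.1), np.float64(245.5))
```

View pics/w4z.png

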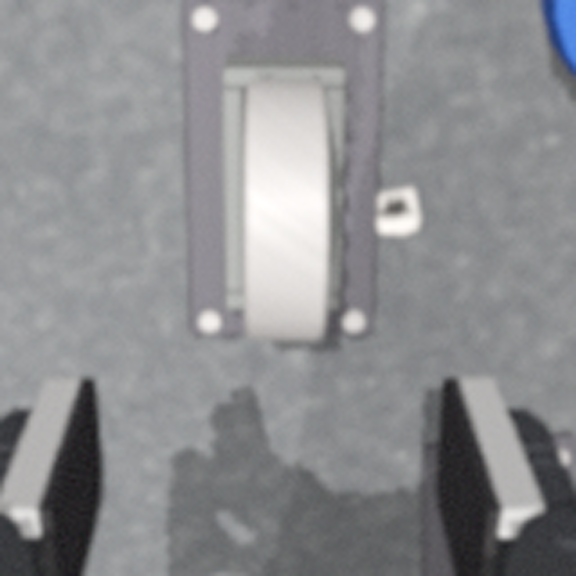

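```bash
python3 -m inch '[[[-0.02,-0.04,-0.8],[0,0,0],0.6],[[-0.02,-0.04,-0.8],[0,0,0],0.6],[[-0.02,-0.04,-0.8],[0,0,0],0.6],[[-0.02,-0.04,-0.8],[0,0,0],0.6],[[0,-0.04,-0.6],[0,0,0],0.6],[[0,0,0],[0,0,0],0.6]]'
```

```text
clock: 11.55
ee_pos: [0.5586, -0.2578, 0.0751]
tcp_rot: [0.995, -0.104, -0.001, -0.0]
ft_force: [0.4, 0.5, -0.5]
finger_gap: 0.0513
```

```bash
python3 -m inch '[[[0.04,-0.03,-0.13],[0,0,0],0.3],[[0,0,0],[0,0,0],0],[[0,0,0],[0,0,0],0],[[0,0,0],[0,0,0],0],[[0,0,0],[0,0,0],0],[[0,0,0],[0,0,0],0],[[0,0,0],[0,0,0],0]]' 60;  python3 - <<'E'
from h import *
p,d=read_camera("wrist"); cv2.imwrite("pics/w5.png",cv2.cvtColor(cv2.resize(p[130:330,130:380],None,fx=3,fy=3),cv2.COLOR_RGB2BGR))
E
```

```text
clock: 12.25
ee_pos: [0.5608, -0.2594, 0.0745]
tcp_rot: [0.994, -0.105, 0.001, 0.0]
ft_force: [-0.7, 2.1, 6.0]
finger_gap: 0.0158
```

View pics/w5.png

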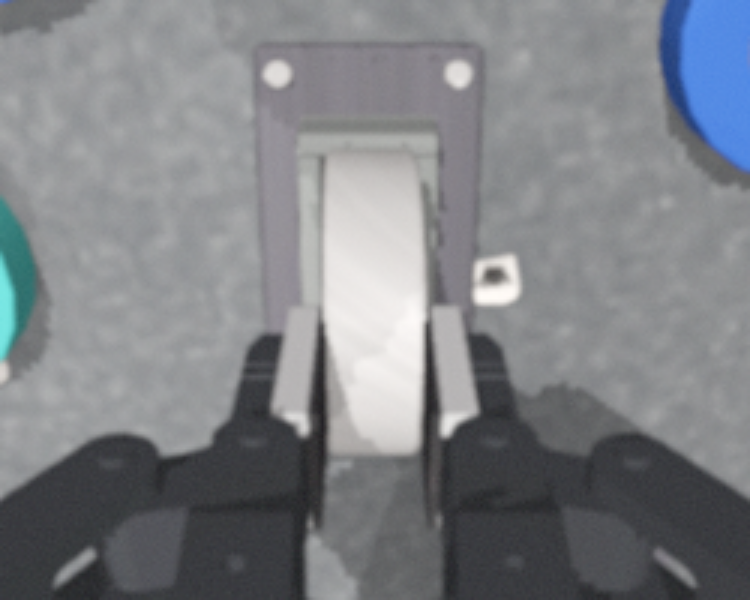

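```bash
python3 -m inch '[[[0,0,0.3],[0,0,0],0],[[0,0,0.7],[0,0,0],0],[[0,0,1],[0,0,0],0],[[0,0,1],[0,0,0],0],[[0,0,1],[0,0,0],0],[[0,0,1],[0,0,0],0],[[0,0,0.7],[0,0,0],0]]'; python3 -m inch '[[[-0.2,0.5,0.3],[0,0,0.5],0],[[-0.4,0.9,0.3],[0,0,1],0],[[-0.4,0.9,0.2],[0,0,1],0],[[-0.4,0.9,0],[0,0,1],0],[[-0.4,0.9,0],[0,0,1],0],[[-0.4,0.9,0],[0,0,1],0],[[-0.4,0.9,0],[0,0,1],0],[[-0.4,0.9,0],[0,0,1],0],[[-0.4,0.9,0],[0,0,1],0],[[-0.4,0.9,0],[0,0,1],0],[[-0.4,0.9,0],[0,0,1],0],[[-0.4,0.9,0],[0,0,1],0],[[-0.4,0.9,0],[0,0,1],0],[[-0.35,0.85,0],[0,0,1],0],[[0,0,0],[0,0,0.73],0],[[0,0,0],[0,0,0],0],[[0,0,0],[0,0,0],0]]'
python3 - <<'E'
from h import *
from scipy.optimize import least_squares
o=telemetry.get_obs();r=R.from_quat(o['tcp_rot']).as_matrix();print(np.rad2deg(np.arctan2(r[1,1],r[0,1])),r[:,2].round(3))
for c,(x0,y0) in dict(scene=(170,120),side=(180,150)).items():
    p,d=read_camera(c); cv2.imwrite(f"pics/{c}6.png",cv2.cvtColor(cv2.resize(p[y0:y0+150,x0:x0+200],None,fx=3,fy=3,interpolation=cv2.INTER_CUBIC),cv2.COLOR_RGB2BGR))
    W,C,uv=pts(c,p,d); t=o['ee_pos']; zc=t[2]-.0365
    s=(np.hypot(W[:,0]-t[0],W[:,1]-t[1])<.045)&(W[:,2]>zc-.035)&(W[:,2]<zc+.014)
    Q=W[s]
    def sd(p):
        a=R.from_euler('zx',[p[3],p[4]]).apply([1,0,0]) if 0 else np.array([np.cos(p[3])*np.cos(p[4]),np.sin(p[3])*np.cos(p[4]),np.sin(p[4])])
        D=Q-p[:3]; h=D@a; rad=np.sqrt(np.maximum((D**2).sum(1)-h**2,1e-12))
        x=np.maximum(rad-.031,.0135-rad); y=np.abs(h)-.009
        return np.minimum(np.maximum(x,y),0)+np.hypot(np.maximum(x,0),np.maximum(y,0))
    r=least_squares(sd,[t[0],t[1],zc,.2,0],loss="soft_l1",f_scale=.001,x_scale=[.01,.01,.01,.1,.1])
    print(c,len(Q),r.x[:3].round(4),np.rad2deg(r.x[3:]).round(1),r.cost)
    s=(W[:,0]>.495)&(W[:,0]<.56)&(W[:,1]>-.03)&(W[:,1]<.03)&(W[:,2]>.15)&(W[:,2]<.18)
    Q=W[s]
    for a in np.arange(.495,.56,.015):
        b=Q[(Q[:,0]>a)&(Q[:,0]<a+.015)]
        if len(b): print(round(a,3),len(b),np.median(b,0).round(4),b[:,1].min().round(4),b[:,1].max().round(4),b[:,2].max().round(4))
E
```

```text
clock: 13.0
ee_pos: [0.5604, -0.2598, 0.1899]
tcp_rot: [0.994, -0.105, 0.001, 0.0]
ft_force: [-0.1, -0.7, -3.8]
finger_gap: 0.0161
clock: 14.7
ee_pos: [0.4532, -0.0171, 0.2039]
tcp_rot: [0.632, 0.775, -0.0, 0.0]
ft_force: [1.1, -0.5, -3.0]
finger_gap: 0.0162
11.551156060628719 [ 0. -0. -1.]
scene 421 [ 0.4524 -0.0182  0.1686] [11.9 -1.4] 0.00010047207035461986
0.495 47 [ 0.5034 -0.0019  0.1669] -0.0087 0.0013 0.1736
0.51 37 [0.5184 0.0011 0.1631] -0.0052 0.0046 0.1668
0.525 37 [0.5329 0.0043 0.1644] -0.0025 0.0076 0.1678
0.54 38 [0.5488 0.0065 0.1633] 0.0004 0.0105 0.1663
0.555 13 [0.5578 0.0083 0.1646] 0.0011 0.0116 0.1668
side 143 [ 0.4493 -0.0165  0.1657] [ 9.7 -3.7] 3.631338601819301e-05
0.495 50 [0.5031 0.0009 0.1631] -0.0043 0.0047 0.1703
0.51 47 [0.5176 0.0035 0.1611] -0.004 0.0065 0.1646
0.525 41 [0.5326 0.0067 0.1607] 0.0009 0.0101 0.1642
0.54 43 [0.5484 0.01   0.161 ] 0.0041 0.0132 0.1637
0.555 16 [0.5572 0.0106 0.16  ] 0.006 0.0147 0.1636
```

View pics/scene6.png

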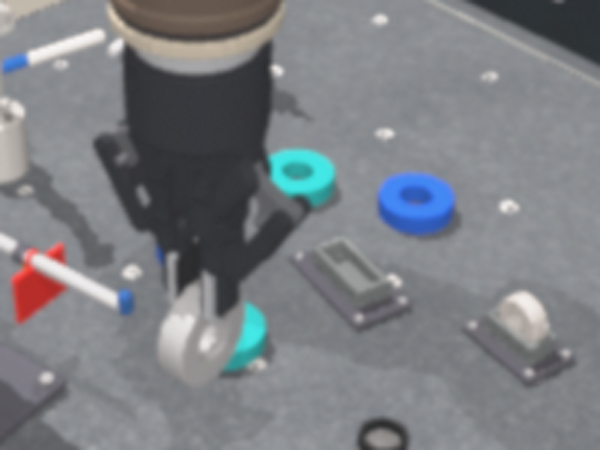

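View pics/side6.png

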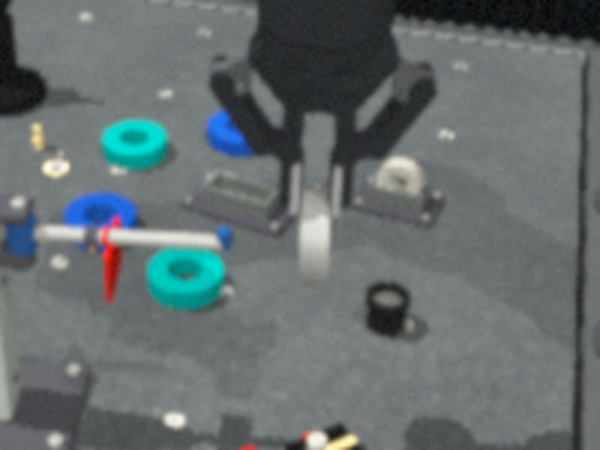

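Run:
```python
from h import *
from scipy.optimize import least_squares
for c in ["scene","side"]:
  f=np.load(f"{c}3.npz"); W,C,uv=pts(c,f['p'],f['d'])
  s=(W[:,0]>.512)&(W[:,0]<.56)&(abs(W[:,1]-.205*(W[:,0]-.5428)-.005)<.02)&(W[:,2]>.145)&(W[:,2]<.18)
  Q=W[s]
  def g(p):
    a=np.array([np.cos(p[0])*np.cos(p[3]),np.sin(p[0])*np.cos(p[3]),np.sin(p[3])]); D=Q-[.5428,p[1],p[2]]; h=D@a
    return np.sqrt((D**2).sum(1)-h**2)-.005
  r=least_squares(g,[.2,.003,.16,0],loss="soft_l1",f_scale=.0007,x_scale=[.1,.01,.01,.1]); print(c,len(Q),np.rad2deg(r.x[0]),r.x[1:3],np.rad2deg(r.x[3]),np.abs(g(r.x)).mean())
```

```text
scene 123 11.738416116218536 [0.00250285 0.16021577] -0.9172203154327377 0.0008419336355671459
side 139 10.888127466480517 [0.0049777  0.15782225] -0.69145886652185 0.0007268182389498467
```

```bash
python3 -m inch '[[[0,0.11,-0.2],[0,0,0],0],[[0.49,0.1,0],[0,0,0],0],[[0.49,0.1,0],[0,0,0],0],[[0.49,0.1,0],[0,0,0],0],[[0,0,0],[0,0,0],0]]'; python3 -m inch '[[[0.196,0.04,0],[0,0,0],0],[[0.196,0.04,0],[0,0,0],0],[[0.196,0.04,0],[0,0,0],0]]'
```

```text
clock: 15.3
ee_pos: [0.4846, -0.0077, 0.1997]
tcp_rot: [0.631, 0.776, 0.001, 0.0]
ft_force: [-0.3, 0.0, -2.8]
finger_gap: 0.0163
clock: 15.6
ee_pos: [0.4946, -0.0059, 0.1997]
tcp_rot: [0.631, 0.776, -0.0, 0.0]
ft_force: [0.3, 0.2, -3.4]
finger_gap: 0.0162
```

Run:
```python
from h import *
for c,(x0,y0) in dict(scene=(170,140),side=(180,170)).items():
    p,d=read_camera(c); cv2.imwrite(f"pics/{c}7.png",cv2.cvtColor(cv2.resize(p[y0:y0+100,x0:x0+130],None,fx=5,fy=5,interpolation=cv2.INTER_CUBIC),cv2.COLOR_RGB2BGR))
```

```text
(no output)
```

View pics/scene7.png

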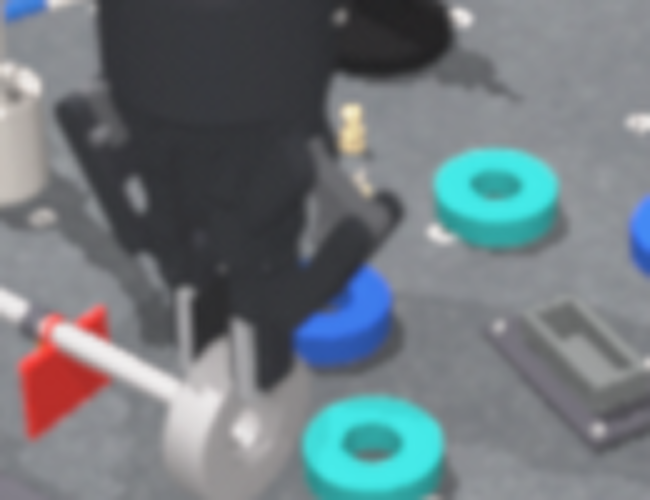

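View pics/side7.png

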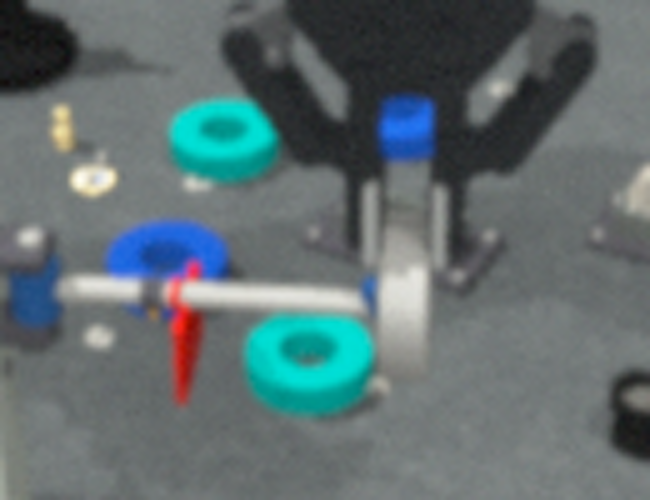

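```bash
python3 -m inch '[[[0.196,0.04,0],[0,0,0],0],[[0.196,0.04,0],[0,0,0],0]]'|grep -E "ee|ft";python3 -m inch '[[[0.196,0.04,0],[0,0,0],0],[[0.196,0.04,0],[0,0,0],0]]'|grep -E "ee|ft"; python3 -m inch '[[[0.196,0.04,0],[0,0,0],0],[[0.196,0.04,0],[0,0,0],0]]'|grep -E "ee|ft"; python3 -m inch '[[[0.196,0.04,0],[0,0,0],0],[[0.196,0.04,0],[0,0,0],0]]'|grep -E "ee|ft"
```

```text
ee_pos: [0.5024, -0.0044, 0.1998]
ft_force: [0.4, 0.2, -3.6]
ee_pos: [0.5105, -0.0027, 0.1997]
ft_force: [-0.1, 0.7, -3.5]
ee_pos: [0.5183, -0.0011, 0.1997]
ft_force: [1.0, -0.9, -3.5]
ee_pos: [0.5261, 0.0006, 0.1997]
ft_force: [0.3, -1.2, -3.9]
```

```bash
python3 -m inch '[[[0,0,-0.25],[0,0,0],0],[[0,0,-0.15],[0,0,0],0],[[0,0,-0.05],[0,0,0],0]]'|grep -E "ee|ft"; python3 -m inch '[[[0,0,-0.05],[0,0,0],0]]'|grep -E "ee|ft"; python3 -m inch '[[[0,0,-0.04],[0,0,0],0]]'|grep -E "ee|ft"
python3 - <<'E'
from h import *
from scipy.optimize import least_squares
o=telemetry.get_obs()
for c,(x0,y0) in dict(scene=(130,140),side=(160,150)).items():
    p,d=read_camera(c); cv2.imwrite(f"pics/{c}8.png",cv2.cvtColor(cv2.resize(p[y0:y0+100,x0:x0+130],None,fx=5,fy=5,interpolation=cv2.INTER_CUBIC),cv2.COLOR_RGB2BGR))
    W,C,uv=pts(c,p,d); 
    red=(C[:,0]>150)&(C[:,1]<70)&(C[:,2]<70)&(np.hypot(W[:,0]-.572,W[:,1]-.01)<.05)&(W[:,2]>.1)
    Q=W[red]; a=np.array([-.9796,-.201,0]); x=(Q-[.630,.0213,0])@a
    print(c,len(Q),np.percentile(x,[5,25,50,75,95]).round(4))
E
```

```text
ee_pos: [0.5252, 0.0004, 0.19]
ft_force: [-0.2, 1.3, -3.5]
ee_pos: [0.5255, 0.0004, 0.1895]
ft_force: [0.4, 0.3, -3.3]
ee_pos: [0.5257, 0.0005, 0.1889]
ft_force: [0.7, -0.4, -3.9]
scene 157 [0.0562 0.0571 0.0579 0.0584 0.059 ]
side 41 [0.0567 0.0575 0.0585 0.0596 0.0602]
```

View pics/side8.png

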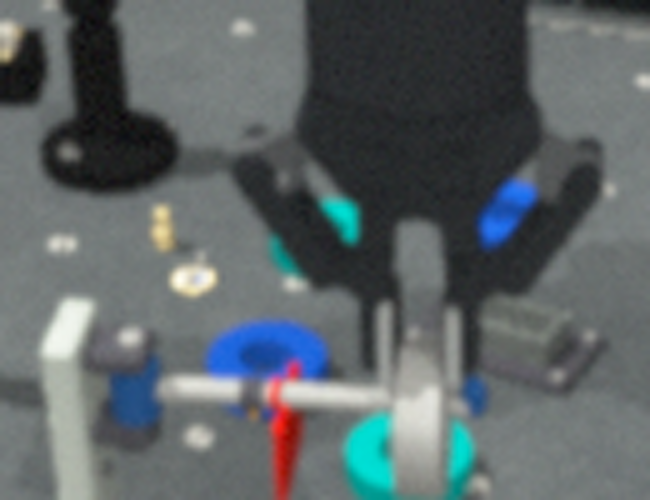

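View pics/scene8.png

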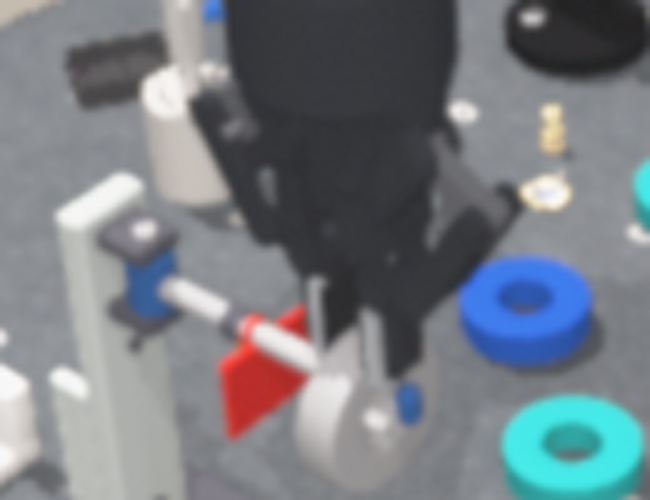

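```bash
python3 -m inch '[[[0.196,0.04,0],[0,0,0],0],[[0.196,0.04,0],[0,0,0],0],[[0.196,0.04,0],[0,0,0],0],[[0.196,0.04,0],[0,0,0],0]]'|grep -E "ee|ft";python3 -m inch '[[[0.196,0.04,0],[0,0,0],0],[[0.196,0.04,0],[0,0,0],0],[[0.196,0.04,0],[0,0,0],0],[[0.1,0.02,0],[0,0,0],0]]'|grep -E "ee|ft"; python3 -m inch '[[[0.1,0.02,0],[0,0,0],0],[[0.1,0.02,0],[0,0,0],0],[[0,0,0],[0,0,0],0]]'|grep -E "ee|ft"
```

```text
ee_pos: [0.542, 0.0038, 0.189]
ft_force: [0.4, 0.3, -4.3]
ee_pos: [0.5557, 0.0066, 0.1889]
ft_force: [-0.1, 0.1, -3.4]
ee_pos: [0.5594, 0.0073, 0.1889]
ft_force: [-0.1, 0.4, -3.3]
```

```bash
python3 -m inch '[[[0.05,0.01,0],[0,0,0],0],[[0.05,0.01,0],[0,0,0],0]]'|grep -E "ee|ft";python3 -m inch '[[[0.05,0.01,0],[0,0,0],0],[[0.05,0.01,0],[0,0,0],0]]'|grep -E "ee|ft";python3 -m inch '[[[0.05,0.01,0],[0,0,0],0],[[0.05,0.01,0],[0,0,0],0]]'|grep -E "ee|ft"
```

```text
ee_pos: [0.5611, 0.0076, 0.1889]
ft_force: [0.1, -0.2, -3.5]
ee_pos: [0.5633, 0.0081, 0.1889]
ft_force: [0.6, 0.3, -3.6]
ee_pos: [0.5653, 0.0085, 0.1889]
ft_force: [-1.2, 0.9, -3.4]
```

```bash
python3 -m inch '[[[0.05,0.01,0],[0,0,0],0]]'|grep -E "ee|ft";python3 -m inch '[[[0.05,0.01,0],[0,0,0],0]]'|grep -E "ee|ft"
```

```text
ee_pos: [0.5655, 0.0085, 0.1887]
ft_force: [-3.8, 0.1, -0.8]
ee_pos: [0.5662, 0.0087, 0.1887]
ft_force: [-5.3, -2.0, -0.6]
```

```bash
python3 -m inch '[[[0.05,0.01,0],[0,0,0],0]]'|grep -E "ee|ft";python3 -m inch '[[[0.05,0.01,0],[0,0,0],0]]'|grep -E "ee|ft"
```

```text
ee_pos: [0.5672, 0.0088, 0.1887]
ft_force: [-5.6, -0.7, -0.6]
ee_pos: [0.5682, 0.0091, 0.1887]
ft_force: [-5.2, -0.9, -0.1]
```

```bash
python3 -m inch '[[[0.05,0.01,0],[0,0,0],0]]'|grep -E "ee|ft|rot";python3 -m inch '[[[0.04,0.008,0],[0,0,0],0]]'|grep -E "ee|ft"
```

```text
ee_pos: [0.5692, 0.0092, 0.1887]
tcp_rot: [0.631, 0.776, -0.001, -0.001]
ft_force: [-5.8, -0.9, 0.2]
ee_pos: [0.57, 0.0094, 0.1887]
ft_force: [-5.8, -0.4, -1.2]
```

```bash
python3 -m inch '[[[0.03,0.006,0],[0,0,0],0]]'|grep -E "ee|ft|rot"; python3 -m inch '[[[0.025,0.005,0],[0,0,0],0]]'|grep -E "ee|ft"
```

```text
ee_pos: [0.5707, 0.0096, 0.1887]
tcp_rot: [0.631, 0.776, -0.001, -0.001]
ft_force: [-4.9, 0.1, -0.5]
ee_pos: [0.5713, 0.0097, 0.1887]
ft_force: [-4.9, -0.6, -1.0]
```

```bash
python3 -m inch '[[[0.025,0.005,0],[0,0,0],0]]'|grep -E "ee|ft|rot"; python3 -m inch '[[[0.02,0.004,0],[0,0,0],0]]'|grep -E "ee|ft"
```

```text
ee_pos: [0.5716, 0.0097, 0.1887]
tcp_rot: [0.631, 0.776, -0.001, -0.001]
ft_force: [-6.9, -1.9, 0.7]
ee_pos: [0.5716, 0.0097, 0.1886]
ft_force: [-8.0, -1.0, 1.5]
```

```bash
python3 -m inch '[[[0.02,0.004,0],[0,0,0],0]]'|grep -E "ee|ft";  python3 -m inch '[[[0,0,0],[0,0,0],0],[[0,0,0],[0,0,0],0],[[0,0,0],[0,0,0],0]]'
python3 - <<'E'
from h import *
for c,(x0,y0) in dict(scene=(130,140),side=(160,150)).items():
    p,d=read_camera(c); cv2.imwrite(f"pics/{c}9.png",cv2.cvtColor(cv2.resize(p[y0:y0+100,x0:x0+130],None,fx=5,fy=5,interpolation=cv2.INTER_CUBIC),cv2.COLOR_RGB2BGR))
E
```

```text
ee_pos: [0.5717, 0.0097, 0.1885]
ft_force: [-9.1, -1.6, 1.9]
clock: 20.2
ee_pos: [0.5717, 0.0097, 0.1885]
tcp_rot: [0.631, 0.776, -0.002, -0.001]
ft_force: [-8.8, -1.3, 1.8]
finger_gap: 0.0158
```

View pics/side9.png

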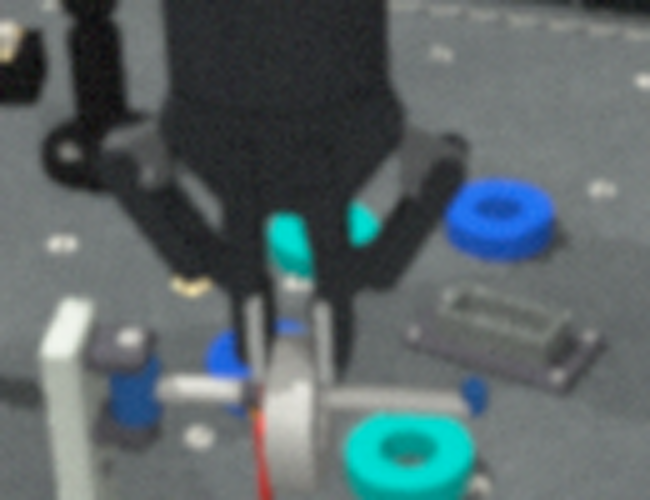

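View pics/scene9.png

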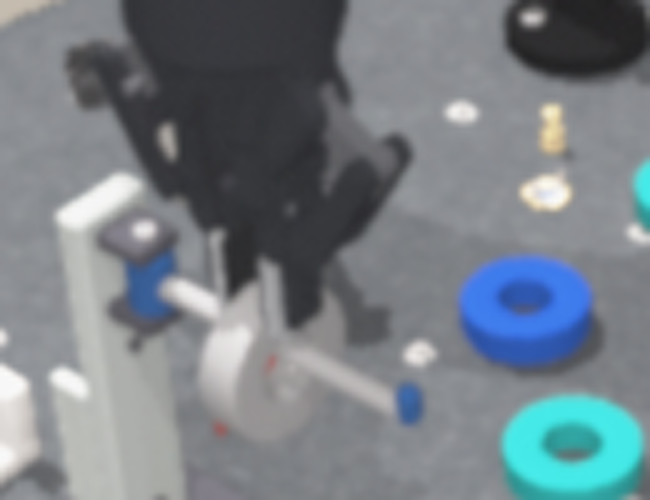

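```bash
python3 -m inch '[[[0.03,0.006,0],[0,0,0],0]]'|grep -E "ee|ft";  python3 -m inch '[[[0.03,0.006,0],[0,0,0],0],[[0,0,0],[0,0,0],0]]'
```

```text
ee_pos: [0.5718, 0.0096, 0.1883]
ft_force: [-11.5, -1.4, -0.7]
clock: 20.6
ee_pos: [0.5719, 0.0096, 0.1881]
tcp_rot: [0.631, 0.776, -0.002, -0.002]
ft_force: [-11.4, -1.2, 0.6]
finger_gap: 0.0164
```

```bash
python3 -m inch '[[[-0.08,-0.016,0],[0,0,0],0],[[-0.05,-0.01,0],[0,0,0],0],[[0,0,0],[0,0,0],0]]'; python3 -m inch '[[[0,0,0],[0,0,0],0.1],[[0,0,0],[0,0,0],0.2],[[0,0,0],[0,0,0],0.28],[[0,0,0],[0,0,0],0.36],[[0,0,0],[0,0,0],0.36],[[0,0,0],[0,0,0],0.36],[[0,0,0],[0,0,0],0.36]]'
python3 - <<'E'
from h import *
for c,(x0,y0) in dict(scene=(130,140),side=(160,150)).items():
    p,d=read_camera(c); cv2.imwrite(f"pics/{c}10.png",cv2.cvtColor(cv2.resize(p[y0:y0+100,x0:x0+130],None,fx=5,fy=5,interpolation=cv2.INTER_CUBIC),cv2.COLOR_RGB2BGR))
E
```

```text
clock: 20.9
ee_pos: [0.5715, 0.0095, 0.1885]
tcp_rot: [0.631, 0.776, -0.0, -0.0]
ft_force: [-4.0, -0.8, -5.5]
finger_gap: 0.0161
clock: 21.6
ee_pos: [0.5724, 0.01, 0.1892]
tcp_rot: [0.631, 0.776, 0.0, 0.0]
ft_force: [-0.2, -0.4, -0.2]
finger_gap: 0.0308
```

View pics/side10.png

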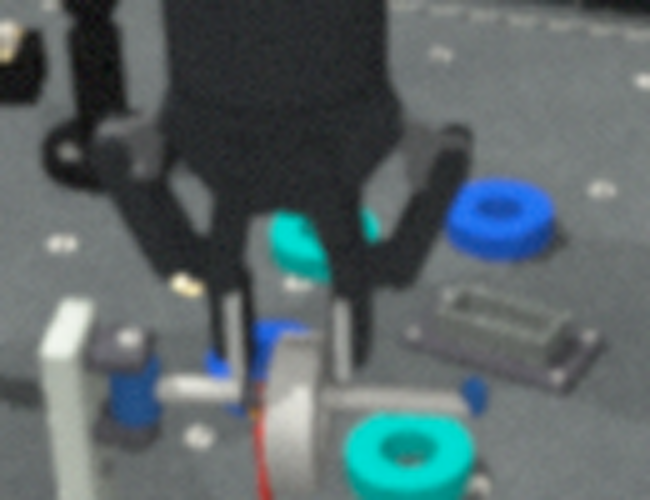

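View pics/scene10.png

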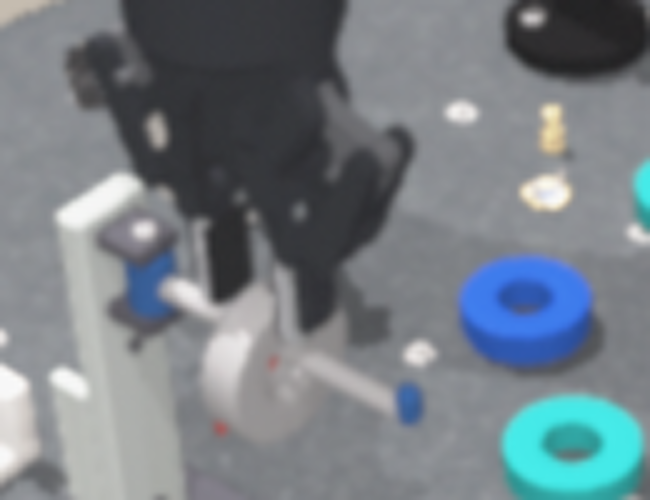

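Ring released and free between the fingers; it hangs by the red plate. Lift straight up and check everything.

```bash
python3 -m inch '[[[0,0,0.3],[0,0,0],0.36],[[0,0,0.7],[0,0,0],0.36],[[0,0,1],[0,0,0],0.36],[[0,0,1],[0,0,0],0.36],[[0,0,1],[0,0,0],0.36],[[0,0,1],[0,0,0],0.36],[[-1,0,0.5],[0,0,0],0.36],[[-1,0,0],[0,0,0],0.36],[[-1,0,0],[0,0,0],0.36],[[-1,-1,0],[0,0,0],0.36],[[-1,-1,0],[0,0,0],0.36],[[-1,-1,0],[0,0,0],0.36],[[0,0,0],[0,0,0],0.36],[[0,0,0],[0,0,0],0.36]]'
python3 - <<'E'
from h import *
from scipy.optimize import least_squares
a=np.array([-.9796,-.201,0])
for c,(x0,y0) in dict(scene=(130,140),side=(160,150)).items():
    p,d=read_camera(c); cv2.imwrite(f"pics/{c}11.png",cv2.cvtColor(cv2.resize(p[y0:y0+100,x0:x0+130],None,fx=5,fy=5,interpolation=cv2.INTER_CUBIC),cv2.COLOR_RGB2BGR))
    for t in ["hook_root","hook_tip","ring_center"]:
            print("pt",t,[(round(r["confidence"],2),[round(float(x),4) for x in r["location"]]) for r in spot_point(c,t)][:5])
    W,C,uv=pts(c,p,d)
    s=(W[:,0]>.51)&(W[:,0]<.55)&(abs(W[:,1]-.205*(W[:,0]-.5428)-.005)<.02)&(W[:,2]>.145)&(W[:,2]<.18)
    Q=W[s]; l=cv2.fitLine(Q[:,:2].astype(np.float32),cv2.DIST_HUBER,0,1e-4,1e-4).ravel(); print("shank",l[1]/l[0], l[3]+(l[1]/l[0])*(.5428-l[2]))
    s=(np.hypot(W[:,0]-.571,W[:,1]-.0095)<.042)&(W[:,2]>.115)&(W[:,2]<.19)&~((C[:,0]>130)&(C[:,1]<80))&(np.abs(C.astype(int)[:,0]-C[:,2])<40)&((W-[.63,.0213,0])@a<.076)&((W-[.63,.0213,0])@a>.044)
    Q=W[s]
    def sd(p):
        ax=np.array([np.cos(p[3])*np.cos(p[4]),np.sin(p[3])*np.cos(p[4]),np.sin(p[4])])
        D=Q-p[:3]; h=D@ax; rad=np.sqrt(np.maximum((D**2).sum(1)-h**2,1e-12))
        x=np.maximum(rad-.031,.0135-rad); y=np.abs(h)-.009
        return np.minimum(np.maximum(x,y),0)+np.hypot(np.maximum(x,0),np.maximum(y,0))
    r=least_squares(sd,[.571,.0095,.151,.2,0],loss="soft_l1",f_scale=.001,x_scale=[.01,.01,.01,.1,.1])
    e=r.x[:3]-[.63,.0213,.16]; print(c,"ring",len(Q),r.x[:3].round(4),np.rad2deg(r.x[3:]).round(1),"out",(e@a).round(4),"side",(e@[-.201,.9796,0]).round(4),r.cost)
    red=(C[:,0]>130)&(C[:,1]<80)&(C[:,2]<80)&(np.hypot(W[:,0]-.58,W[:,1]-.01)<.05)&(W[:,2]>.1)
    x=(W[red]-[.630,.0213,0])@a
    print(c,"red",len(x),np.percentile(x,[5,50,95]).round(4) if len(x) else 0)
E
```

```text
clock: 23.1
ee_pos: [0.4522, -0.0503, 0.3001]
tcp_rot: [0.631, 0.776, 0.0, 0.001]
ft_force: [0.6, 0.3, 0.5]
finger_gap: 0.0311
pt hook_root [(0.83, [0.6305, 0.0169, 0.1583]), (0.35, [0.6284, 0.0209, 0.0024])]
pt hook_tip [(0.45, [0.4233, -0.2959, 0.0251])]
pt ring_center [(0.96, [0.6677, -0.1911, 0.0083]), (0.95, [0.6773, -0.3167, 0.0079]), (0.83, [0.5723, 0.0073, 0.1549]), (0.83, [0.5716, -0.142, 0.0123]), (0.71, [0.5845, -0.3611, 0.0092])]
shank 0.23347199 0.006055386
scene ring 683 [0.5707 0.0076 0.1512] [11.7  0.1] out 0.0608 side -0.0015 0.0002516319004547942
scene red 0 0
pt hook_root [(0.63, [0.6324, 0.0195, 0.1576])]
pt hook_tip [(0.89, [0.5042, -0.0062, 0.1613])]
pt ring_center [(0.9, [0.5769, -0.1378, 0.0059]), (0.81, [0.6778, -0.3184, 0.01]), (0.57, [0.5696, 0.0068, 0.1507]), (0.57, [0.5933, -0.364, 0.0072]), (0.44, [0.6671, -0.1929, 0.01])]
shank 0.23168667 0.008747108
side ring 433 [0.5679 0.0096 0.1487] [10.8 -0.6] out 0.0632 side 0.001 0.00026429697798698774
side red 9 [0.0507 0.0512 0.0529]
```

View pics/side11.png

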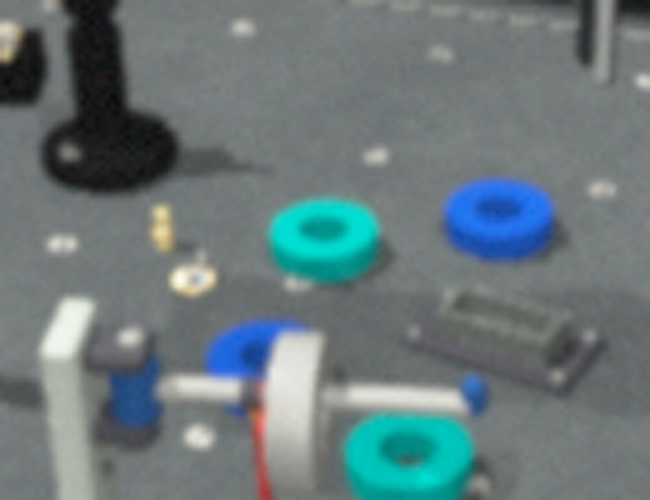

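View pics/scene11.png

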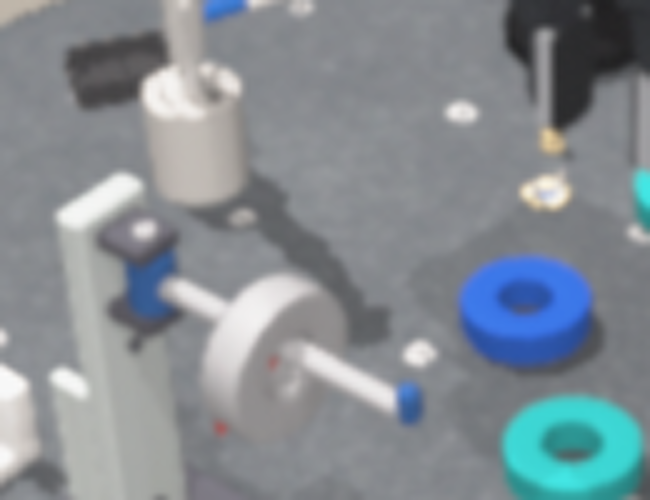

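Run:
```python
from station import arm
print(arm.close_job())
```

```text
the job is handed in; nothing more can be done
None
```

The job is handed in at about 23.5 s of the 67 s limit. The larger ring hangs on the hook with the red stop plate pushed home. `close_job` gives no verdict, so this rests on my own measurements.

**What I did**
- **Hook:** I swung it out with shut fingers until it met its stop, at about 10 N.
- **Ring:** I lifted the larger ring from its stand, turned it in line with the hook and passed it over the lip without contact. I then lowered it to hanging height.
- **Stop plate:** I pushed the ring against the plate, which slid at about 5–6 N over 6.6 mm of tool travel. It then stopped hard; I pushed to about 11.5 N to confirm, and the tool moved no more than 0.3 mm.
- **Release:** I eased off, opened the jaws and lifted clear.

**Last checks**
- **Ring position:** the two cameras put the ring's centre 61 and 63 mm out from the hinge, within 1.5 mm sideways. It is about 9 to 11 mm below the shank's axis. All of these are inside the limits.
- **Hook:** the blue lip is at the same place in the pictures as after the swing, so the hook is still at its stop.
- **Plate:** it is seen against the collar, but mostly hidden behind the ring. Only 9 red pixels were readable, so "home" rests mainly on the hard stop I felt.
- **Robot:** the arm is clear of everything, with under 1 N at the wrist.

**What disagreed or was not checked**
- **Camera offsets:** the cameras differ by 2–3 mm, which is about the calibration error.
- **Shank direction:** a last fit over a short piece near the lip gave a slope of 0.23, against 0.20 before. Its sideways position agreed within 0.4 mm.
- **Hook tip from the scene camera:** in the last picture, the network placed the tip on the wrong object, with low confidence.
- **Other objects:** I did not measure the smaller ring, magnet base or loupe again at the end. I kept the arm well above them, and the force readings showed no contact.

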